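# Clamp the bento box in its travel cradle

## Robot

A 7-joint arm with a two-finger parallel gripper is mounted at the origin on the work surface. World frame = base frame: x ahead of the robot, y to its left, z up, the work surface at z = 0. Lengths are in m, angles in rad, forces in N, time in s.
With the tool pointing down it reaches from about 0.425 to 0.925 m from the base axis. Payload 6.8 kg.
Tool frame: the origin (TCP) lies at the very end of the fingers, on their centre line; the grasp point (between the pads) lies 19 mm behind it; z points along the fingers, y is the line along which they close (so a half turn about z gives the same grasp; the last joint's range is limited). The gripper opens to 85 mm and grips with 20 to 120 N. Pads are 22 mm wide; open, the fingers measure 114 mm over their backs; the gripper's body (76 mm by 85 mm) begins 54 mm behind the grasp point. The pads swing forward as they close: fully open they stand 13 mm farther back than shut.
Start: joints at [-1.325, 0.477, 0.022, 1.555, -0.011, 1.109, -0.083], TCP at [0.234, 0.633, 0.231] pointing down, gripper open.
Joint ranges: [-2.96, 2.96], [-0.34, 2.1], [-1.41, 1.46], [0.24, 2.44], [-1.37, 4.51], [0.17, 1.92], [-2.96, 2.96]. Speed limits (rad/s): [2.39, 2.39, 3.14, 3.14, 3.14, 3.14, 3.14].

## Interface

Orientations are given as a rotation vector (axis times angle).
In Python, from bench import r gives the robot as it stands.
- The arm moves only by the tool play_rows, never from a script. Its argument "targets" is text: rows parted by semicolons, each of 5 numbers parted by spaces: the closure, from -1 (fully open) to 1 (shut), then the shift along the tool's x, y, z in m, then the turn about the tool's z in rad. In form: gripper dx dy dz spin; .... A call has 1 to 8 rows; each row is the pose to reach, as a shift and turn from the pose commanded when the call began, along the tool's axes at that moment; what a row does not reach only later rows make up. A row lasts 1/12 s, in which the tool goes at most 41.7 mm and 7.16 degrees, less where a joint would pass 70% of its speed; a pose out of reach is approached as far as the arm can. A call with a gripper value outside its range is refused whole. The fingers move at their own pace and stop on an object; "squeeze" is the grip in N (left out, the last holds). Time passes only in rows, so rows that repeat a pose let the fingers close. It gives the time, the measured TCP pose, the force, the opening and the grip force at its end, in the units of the state.
- r.get_obs(): the state, without advancing time (a new reading comes with each control period).
- r.grab_frame(name): name is "scene" or "side" or "wrist"; returns the picture (384x512x3 uint8, red, green, blue); there is no depth.
- r.camera_info(name): a dict with "fov_y" (degrees; the focal length in pixels is half the picture's height over the tangent of half this angle, whatever the lens; pixels are square), "cx", "cy" (the principal point, pixels), "k1" (the pictures are not rectified: a ray, as slopes to the right and down, at radius r is drawn at 1 + k1 r^2 times it, then the intrinsics apply), "position" and "rotation" of the camera in the world. Camera axes: x right, y down, z forward; pixel columns grow to the right and rows downward; lengths in m; the calibration is good to about 2 mm. A picture is of the moment at which its call begins: read the wrist's pose just before it. camera_info takes no time and is no camera call; for the wrist camera it gives the pose at the moment of the call.
- r.hand_in(): hands the job in; it is judged then, once.
The state is a dict: "clock": time; "joints": joint angles; "qvel": joint speeds; "tau": joint torques, N m; "tcp_pos": TCP position; "orientation": TCP orientation; "contact_force": force on the tool from outside, world axes, zero at the start; "moment": the same for the moment, N m; "grip_width": finger opening in m; "gripper_force": force on a finger pad.
Only numpy, scipy, OpenCV 4.12 (cv2) and the standard library are available. Lean on these libraries where they do the work, as an engineer would, in place of code of your own. Each camera call takes 0.05 s, during which the arm holds its last target. There are 200 camera calls.

## Task

The trolley is about to be rolled over the balcony sill: pull the bento box home against the end stop of its cradle, under the clamp bar, then tighten the red four-winged nut clockwise in short arcs, between the glass cloche and the mortar, until the bar's foot holds the lid snug. Do not overtighten, or the lid cracks, and do not knock the cloche, the mortar or the other things about. Leave the box home and clamped, with your hand off it.

Things in the scene. Friction and masses are not known exactly. Their poses are not given: they have to be found in the camera images.
- cradle: Light wooden cradle fixed on the trolley top. Origin: on the axis of its upright steel stud, at table level; z up, x from the stud along the box bay. Bay floor 6 mm thick, from x = 75 to 255 mm (a strip 70 mm wide runs from -35 to 75); side rails 16 mm high, inner faces at y = +-47 mm, from x = 75 to 230.
- stop_face (a point): Top edge of the cradle's end stop, at its middle: an upright block 60 mm wide, 40 mm high, whose face looks along cradle +x, 40 mm from the stud. The box is home when its end bears on this face: its centre is then 75 mm from the face, 115 mm from the stud.
- bento: Closed blue plastic bento box with a white clip-on lid, loose, about 0.5 kg, 150 (x) by 90 (y) by 42 mm high. Origin: centre of its underside, on the bay floor 6 mm above the table; its x axis lies nearly along the cradle's. It starts 30 to 60 mm short of home (too far along cradle +x).
- ridge_mid (a point): Middle of the blue upright carry ridge on the centre of the bento lid: 12 mm thick along the box's x, 60 mm long along its y, 26 mm high, from the lid 13 mm below this point to 13 mm above it. Pinch it from above to pull the box.
- clampbar: Steel clamp bar on the stud, 84 by 22 by 6 mm, always pointing along cradle +x, over the end of the box. Origin: on the stud axis at the bar's underside, 59 mm above the table when fully slack. It only moves straight down, 1.5 mm per radian of nut turn.
- bar_tip (a point): Top of the clamp bar, 62 mm from the stud, right above its rubber foot (18 mm across) on a screwed stem. How far the foot hangs down differs each time and is not measured: its underside lies 6 to 10.3 mm below the bar's. The rubber yields about 1 mm per 180 N. The lid's top is 48 mm above the table.
- nut_mid (a point): Red plastic four-winged nut on the stud: point on its axis, half way up the wings, about 80 mm above the table at first. x axis along one wing; wings 90 degrees apart. Each: 6 mm plate, at its end an upright round lobe, 12 mm diameter, centred 28 mm from the axis, from 9 mm below to 9 above this point. Hub 20 mm diameter. The bar's top is 15 mm, a washer's 12 mm below this point.
- nut_top (a point): Top of the nut's hub. Turned clockwise seen from above, the nut lowers itself and the bar; 1 to 4 rad needed; it stays where left, but springs back a little if overtightened. Running free it takes 0.15 N m (5 N pushed at a lobe); once the foot bears on the lid this climbs: below 0.23 N m (8 N at a lobe) is too loose, 0.27 N m (9.5 N) is properly snug, above 0.34 N m (12 N) the lid cracks.
- cloche: Glass cloche on a round wooden board, loose, 104 mm across, 143 mm high, close to the nut on the cradle's +y side (centre about 98 mm from the stud): fragile. Origin: centre of its underside.
- mortar: White ceramic mortar, 110 mm across the rim, 95 mm high, with its pestle standing in it and leaning away from the nut (top at about 135 mm), close to the nut on the cradle's -y side (centre about 103 mm from the stud). One loose body; origin: centre of its underside.
- spice_jar: Small amber jar standing on the white lazy susan, far left. Leave alone. Origin: centre of its underside.
- opener: Flat stainless bottle opener, 140 mm long, lying on the right. Leave alone.
- teacup: Blue mug on the right, 80 mm across. Leave alone.
- dip_bowl: Terracotta bowl on the right, 90 mm across. Leave alone.
Not all that is in view belongs to the job. There is more than one size of the bento; the one meant has the size given above.

How it is judged:
By the outcome, as a careful person would: the job done as asked, in the order asked, and still so for the second after the job is handed in, with the robot touching nothing.
It also fails if it takes over 72 s, if anything falls off the work surface, if the arm or the gripper's body presses on something with over 40 N, if the wrist force passes 120 N, or if a joint passes its speed limit or range.

## Working session

There is one attempt and no reset: what is moved stays moved. The work goes in short steps, Python scripts to look and compute and a tool call to move; the robot and the scene stay as the last step left them, time stands still between calls to the robot, and variables do not carry over. Pictures are saved under pics/ and viewed, at most 10 in all, crops included, and the job is handed in when it is done.

Besides the shell and the picture viewer there is one more tool, called after ">>>" as name(argument=value, ...) on one line, values as JSON. play_rows: Moves the arm, as the interface text tells. Its arguments: {"type":"object","properties":{"targets":{"type":"string"},"squeeze":{"type":"number"}},"required":["targets"]}

```bash
ls; mkdir -p pics
cat > h.py <<'E'
import numpy as np, cv2, pickle
from scipy.spatial.transform import Rotation as R
from bench import r
def K(i):
    f=192/np.tan(np.radians(i["fov_y"])/2); return np.array([[f,0,i["cx"]],[0,f,i["cy"]],[0,0,1.]])
def rot(i):
    m=np.array(i["rotation"],float); return m if m.shape==(3,3) else R.from_rotvec(m).as_matrix()
def ray(i,u,v):
    p=cv2.undistortPoints(np.array([[[u,v]]],float),K(i),np.array([i["k1"],0,0,0.]))[0,0]
    return rot(i)@np.array([p[0],p[1],1.])
def onz(i,u,v,z):
    d=ray(i,u,v);c=np.array(i["position"]);return c+d*(z-c[2])/d[2]
def proj(i,P):
    q=(np.atleast_2d(P)-np.array(i["position"]))@rot(i); return cv2.projectPoints(q.reshape(-1,1,3),np.zeros(3),np.zeros(3),K(i),np.array([i["k1"],0,0,0.]))[0][:,0]
def snap(name,fn):
    i=r.camera_info(name); im=np.array(r.grab_frame(name)); cv2.imwrite(f"pics/{fn}.png",im[:,:,::-1]); pickle.dump(i,open(f"pics/{fn}.pkl","wb")); return i,im
E
python3 - <<'E'
from h import *
for n in("scene","side","wrist"): i,im=snap(n,n+"0");print(n,i)
a=[cv2.imread(f"pics/{n}0.png") for n in("scene","side")]
print(r.get_obs())
E
```

```text
pics
scene {'fov_y': 46.361497277435234, 'cx': 257.0703448965178, 'cy': 192.51420755557396, 'k1': -0.14381960848934738, 'position': array([1.10020707, 0.63129986, 1.17617914]), 'rotation': array([-1.04048163, -2.55933203,  0.87495503])}
side {'fov_y': 49.70077192368253, 'cx': 256.3541380240008, 'cy': 188.29230697098814, 'k1': -0.08233188298370472, 'position': array([-0.16029506, -0.59220442,  1.17548989]), 'rotation': array([-2.2798281 ,  0.97517578, -0.37076188])}
wrist {'fov_y': 64.49079730888326, 'cx': 259.57044913043234, 'cy': 189.07518621902776, 'k1': -0.04654291043755075, 'position': array([0.16854842, 0.65636453, 0.37367012]), 'rotation': array([2.38631978, 1.6618818 , 0.22646203])}
{'clock': 0.15, 'joints': array([-1.32512065,  0.47759348,  0.02234433,  1.55620921, -0.01149998,
        1.10930467, -0.08310906]), 'qvel': array([-4.79627697e-05, -3.42200221e-03,  8.04118142e-04, -4.93790582e-03,
       -1.81688169e-04,  7.29672234e-04, -8.75509514e-04]), 'tau': array([ 2.65937335e-03, -5.96925294e+01,  1.60988498e+00, -2.81492060e+01,
        1.25818120e-02,  6.49546288e-03,  1.48265809e-05]), 'tcp_pos': array([0.23369546, 0.6327718 , 0.23056663]), 'orientation': array([-5.52772674e-01, -3.09242638e+00,  2.16527832e-03]), 'contact_force': array([-0.10382869, -0.11076142,  0.21644182]), 'moment': array([-0.01138841, -0.01249551, -0.03233691]), 'gripper_force': 0.0, 'grip_width': 0.08536674164245069}
```

Run:
```python
import cv2
for n in("scene","side"): cv2.imwrite(f"pics/{n}0L.png",cv2.resize(cv2.imread(f"pics/{n}0.png"),(800,600),interpolation=cv2.INTER_CUBIC))
```

```text
(no output)
```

View pics/scene0L.png

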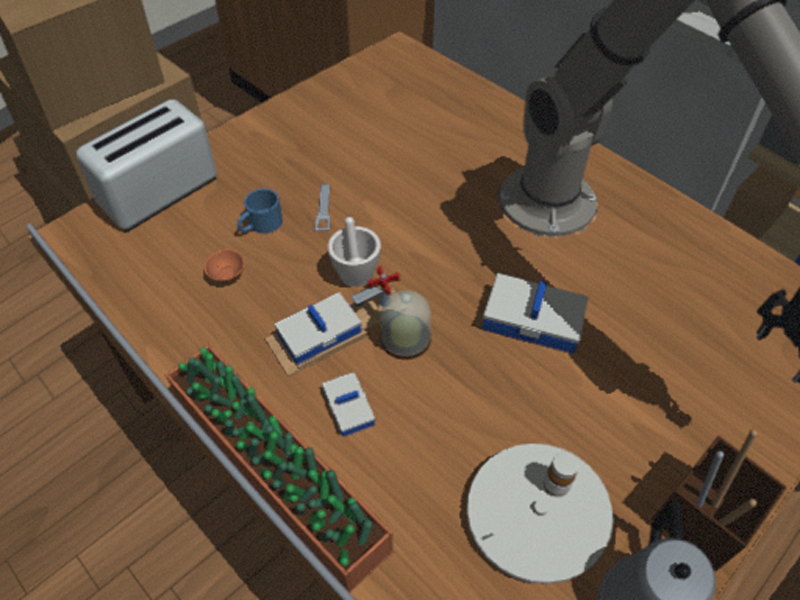

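View pics/side0L.png

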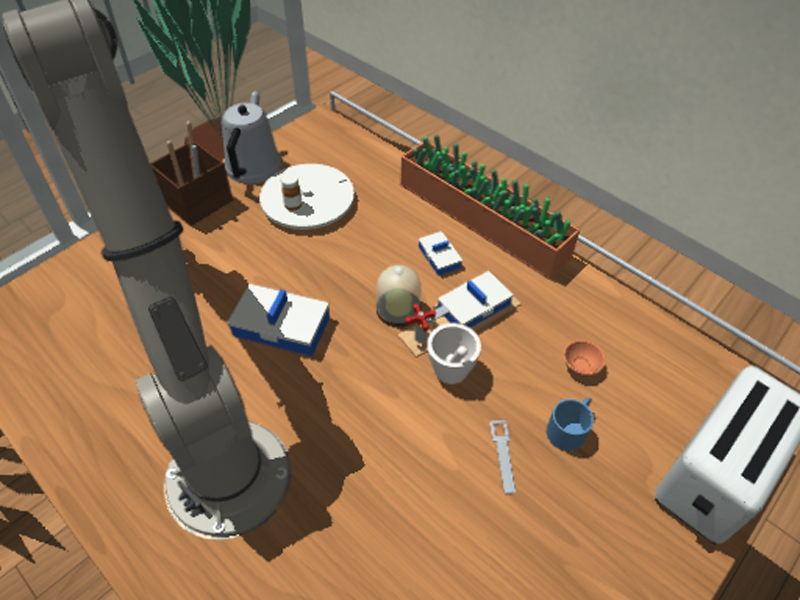

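Three bentos, in the 800x600 scene view: a large one (535,312), a small one (348,403), and the one in the cradle (318,328). The cradle one fits, since it lies in the bay with the clamp bar and red nut (383,279). I'll triangulate and check sizes.

Run:
```python
from h import *
S=pickle.load(open("pics/scene0.pkl","rb"));T=pickle.load(open("pics/side0.pkl","rb"))
def tri(a,b):
    a=np.array(a)*.64;b=np.array(b)*.64
    A=ray(S,*a);B=ray(T,*b);ca,cb=S["position"],T["position"]
    s=np.linalg.lstsq(np.c_[A,-B],cb-ca,rcond=None)[0];p,q=ca+s[0]*A,cb+s[1]*B
    return ((p+q)/2).round(4),np.linalg.norm(p-q).round(4)
print("nut",tri((383,279),(423,317)));print("ridge",tri((317,317),(477,291)))
i=S
for n,pts in dict(scene=[(276,328),(343,297),(361,325),(291,358)]).items():
    P=np.array([onz(S,u*.64,v*.64,.048) for u,v in pts]);print(P.round(3),np.linalg.norm(P-np.roll(P,-1,0),axis=1))
for n in("scene","side"):
    I=pickle.load(open(f"pics/{n}0.pkl","rb"))
im=cv2.imread("pics/scene0.png")[150:260,160:300];im2=cv2.imread("pics/side0.png")[150:260,225:365]
cv2.imwrite("pics/crop.png",np.hstack([cv2.resize(x,(400,314),interpolation=cv2.INTER_CUBIC) for x in(im,im2)]))
```

```text
nut (array([ 0.5002, -0.046 ,  0.0808]), np.float64(0.0083))
ridge (array([ 0.6505, -0.0763,  0.0641]), np.float64(0.0068))
[[ 0.718 -0.12   0.048]
 [ 0.571 -0.086  0.048]
 [ 0.592 -0.007  0.048]
 [ 0.741 -0.044  0.048]] [0.15126328 0.08082389 0.15365764 0.07979322]
```

View pics/crop.png

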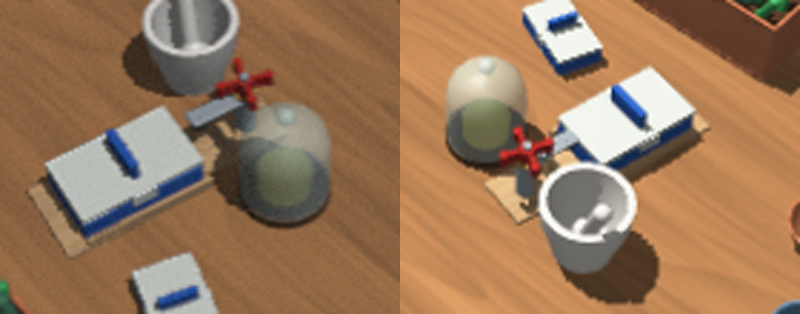

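>>> play_rows(targets="-1 -0.636 -0.520 0 0.95; -1 -0.636 -0.520 0 0.95; -1 -0.636 -0.520 0 0.95; -1 -0.636 -0.520 0 0.95; -1 -0.636 -0.520 0 0.95; -1 -0.636 -0.520 0 0.95; -1 -0.636 -0.520 0 0.95; -1 -0.636 -0.520 0 0.95")

```text
clock: 0.82
tcp_pos: [0.4033, 0.3439, 0.2313]
orientation: [-1.914, -2.491, -0.0]
contact_force: [0.6, 0.1, -0.4]
grip_width: 0.0857
gripper_force: 0.0
```

```bash
cat >> h.py <<'E'
def to(p,yaw_deg):
    "row for target TCP p with tool y (mod 180) at yaw"
    o=r.get_obs();M=R.from_rotvec(o["orientation"]).as_matrix();d=M.T@(np.array(p)-o["tcp_pos"])
    a=np.degrees(np.arctan2(M[1,1],M[0,1]));s=(a-yaw_deg+90)%180-90
    print("pos",o["tcp_pos"].round(4),"yaw",a.round(2),"j7",o["joints"][6].round(2),"row",d.round(4),np.radians(s).round(4))
E
python3 -c "
from h import *
to((.6505,-.076,.231),-12)"
```

```text
pos [0.4033 0.3439 0.2313] yaw 14.94 j7 -0.48 row [-4.694e-01  1.305e-01  2.000e-04] 0.4702
```

>>> play_rows(targets="-1 -0.469 0.130 0 0.47; -1 -0.469 0.130 0 0.47; -1 -0.469 0.130 0 0.47; -1 -0.469 0.130 0 0.47; -1 -0.469 0.130 0 0.47; -1 -0.469 0.130 0 0.47; -1 -0.469 0.130 0 0.47; -1 -0.469 0.130 0 0.47")

```text
clock: 1.48
tcp_pos: [0.574, 0.0578, 0.2312]
orientation: [-2.435, -1.985, -0.0]
contact_force: [1.7, 0.3, 0.2]
grip_width: 0.0855
gripper_force: 0.0
```

```bash
python3 -c "
from h import *
to((.6505,-.076,.231),-12)"
```

```text
pos [0.574  0.0578 0.2312] yaw -11.61 j7 -0.22 row [-0.1156  0.1019  0.0002] 0.0068
```

>>> play_rows(targets="-1 -0.116 0.102 0 0.007; -1 -0.116 0.102 0 0.007; -1 -0.116 0.102 0 0.007; -1 -0.116 0.102 0 0.007; -1 -0.116 0.102 0 0.007; -1 -0.116 0.102 0 0.007")

```text
clock: 1.98
tcp_pos: [0.65, -0.0773, 0.2308]
orientation: [2.446, 1.971, -0.002]
contact_force: [0.5, -0.3, 0.1]
grip_width: 0.0855
gripper_force: 0.0
```

```bash
python3 -c "
from h import *
i,im=snap('wrist','w1');to((.6505,-.076,.231),-12);print(i['position'])
cv2.imwrite('pics/w1L.png',cv2.resize(im[:,:,::-1],(800,600),interpolation=cv2.INTER_CUBIC))"
```

```text
pos [ 0.6497 -0.0749  0.2307] yaw -12.09 j7 0.05 row [-0.001   0.001  -0.0003] -0.0016
[ 0.66362658 -0.01044779  0.37394549]
```

View pics/w1L.png

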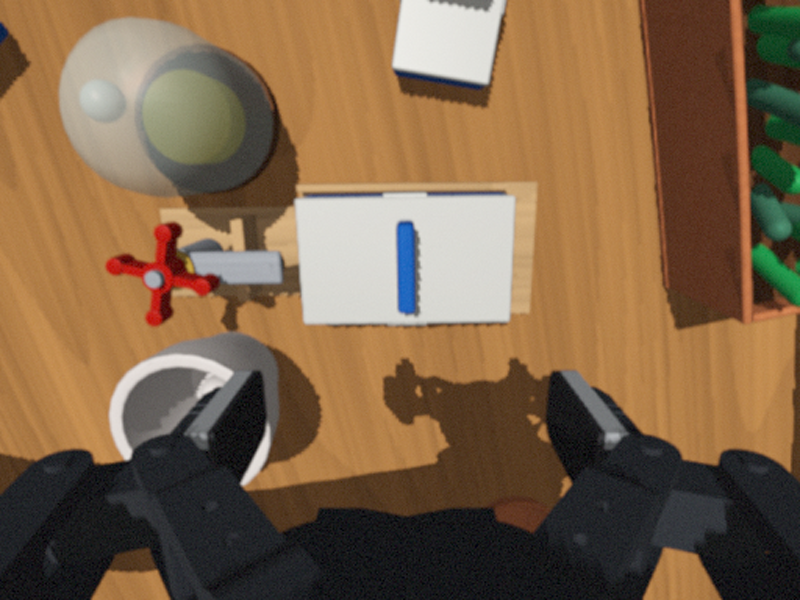

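Top view: box lid corners (296,198),(515,196),(510,322),(305,325), ridge (406,267), bar end (281,268), and nut lobes (170,230),(115,266),(154,320),(208,287).

Run:
```python
from h import *
I=pickle.load(open("pics/w1.pkl","rb"))
f=lambda u,v,z:onz(I,u*.64,v*.64,z)[:2]
N=np.array([f(*p,.089) for p in[(170,230),(115,266),(154,320),(208,287)]])
c=N.mean(0);print("nut",c,"r",np.linalg.norm(N-c,axis=1),"ang",np.degrees(np.arctan2(*(N-c).T[::-1])))
rt=f(406,222,.074),f(407,313,.074);rm=np.mean(rt,0);print("ridge",rm,np.linalg.norm(rt[0]-rt[1]),"dir",np.degrees(np.arctan2(*(rt[0]-rt[1])[::-1]))-90)
B=np.array([f(*p,.048) for p in[(296,198),(515,196),(510,322),(305,325)]]);print("box",B.mean(0),[np.degrees(np.arctan2(*(b-a)[::-1])) for a,b in((B[0],B[1]),(B[3],B[2]))],np.linalg.norm(B-np.roll(B,-1,0),axis=1))
C=np.array([f(*p,.006) for p in[(536,183),(528,313)]]);print("bay end",C.mean(0),np.linalg.norm(C[0]-C[1]),np.degrees(np.arctan2(*(C[0]-C[1])[::-1]))-90)
b=np.array([f(*p,.065) for p in[(280,252),(282,284)]]);print("bar end",b.mean(0),"axis",np.degrees(np.arctan2(*(b.mean(0)-c)[::-1])),np.linalg.norm(b.mean(0)-c))
d=C.mean(0)-c;print("axis2",np.degrees(np.arctan2(*d[::-1])),np.linalg.norm(d)); d=rm-c;print("ridge-stud",np.linalg.norm(d),np.degrees(np.arctan2(*d[::-1])))
to((*rm,.231),-12.5)
```

```text
nut [ 0.50009795 -0.04441019] r [0.03034139 0.02971451 0.03010968 0.02957335] ang [  60.02075981  154.68550219 -119.7441697   -25.7429446 ]
ridge [ 0.64969315 -0.07558206] 0.06005219102720078 dir -11.649230013954195
box [ 0.64938484 -0.07684298] [np.float64(-11.774514734460178), np.float64(-11.386789137597496)] [0.1479904  0.08978419 0.14882006 0.0907857 ]
bay end [ 0.74598108 -0.09681855] 0.1033941847862874 -11.79546726104816
bar end [ 0.56760985 -0.05933192] axis -12.463351767885618 0.06914126287878257
axis2 -12.032165152026684 0.2514063410605609
ridge-stud 0.15280840979208174 -11.770564752081448
pos [ 0.6497 -0.0749  0.2307] yaw -12.09 j7 0.05 row [-0.0007  0.0001 -0.0003] 0.0071
```

>>> play_rows(targets="0 -0.0007 0 0.04 0.003; 0 -0.0007 0 0.08 0; 0 -0.0007 0 0.12 0; 0 -0.0007 0 0.15 0; 0 -0.0007 0 0.17 0; 0 -0.0007 0 0.177 0; 0 -0.0007 0 0.177 0", squeeze=40)

```text
clock: 2.62
tcp_pos: [0.6483, -0.0731, 0.0525]
orientation: [-2.437, -1.977, 0.004]
contact_force: [0.2, 0.7, -0.3]
grip_width: 0.042
gripper_force: 0.0
```

>>> play_rows(targets="1 0 0 0 0; 1 0 0 0 0; 1 0 0 0 0; 1 0 0 0 0; 1 0 0 0 0")

```text
clock: 3.03
tcp_pos: [0.6513, -0.0751, 0.0565]
orientation: [2.441, 1.975, 0.005]
contact_force: [-1.3, 0.9, 6.6]
grip_width: 0.011
gripper_force: 41.7
```

```bash
python3 -c "
from h import *
to((.6497-.0377*np.cos(np.radians(11.9)),-.0756+.0377*np.sin(np.radians(11.9)),.053),-11.9)"
```

```text
pos [ 0.6513 -0.0751  0.0565] yaw -12.02 j7 0.14 row [-0.0009 -0.0392  0.0034] -0.0022
```

>>> play_rows(targets="1 0 0 -0.004 0; 1 0 -0.006 -0.004 0; 1 0 -0.012 -0.004 0; 1 0 -0.018 -0.004 0; 1 0 -0.024 -0.004 0; 1 0 -0.029 -0.004 0; 1 0 -0.033 -0.004 0; 1 0 -0.033 -0.004 0")

```text
clock: 3.7
tcp_pos: [0.6158, -0.0681, 0.0578]
orientation: [-2.441, -1.975, 0.002]
contact_force: [-1.3, -0.0, -7.7]
grip_width: 0.0108
gripper_force: 40.0
```

>>> play_rows(targets="1 0 -0.001 0 0; 1 0 -0.002 0 0; 1 0 -0.003 0 0; 1 0 -0.004 0 0; 1 0 -0.004 0 0")

```text
clock: 4.12
tcp_pos: [0.614, -0.0677, 0.0583]
orientation: [2.442, 1.976, 0.001]
contact_force: [2.8, -1.1, -9.7]
grip_width: 0.0111
gripper_force: 39.8
```

>>> play_rows(targets="1 0 0 0.002 0; 1 0 0 0.003 0; 1 0 -0.001 0.003 0; 1 0 -0.002 0.003 0; 1 0 -0.003 0.003 0; 1 0 -0.003 0.003 0")

```text
clock: 4.62
tcp_pos: [0.6122, -0.0673, 0.0564]
orientation: [2.44, 1.975, 0.004]
contact_force: [2.9, -1.0, 4.9]
grip_width: 0.0108
gripper_force: 41.6
```

>>> play_rows(targets="1 0 -0.001 0 0; 1 0 -0.002 0 0; 1 0 -0.002 0 0; 1 0 -0.002 0 0")

```text
clock: 4.95
tcp_pos: [0.6111, -0.0669, 0.0564]
orientation: [2.439, 1.975, 0.005]
contact_force: [6.0, -0.9, 2.9]
grip_width: 0.0111
gripper_force: 41.6
```

>>> play_rows(targets="1 0 -0.001 0 0; 1 0 -0.002 0 0; 1 0 -0.003 0 0; 1 0 -0.003 0 0")

```text
clock: 5.28
tcp_pos: [0.6108, -0.0668, 0.0571]
orientation: [2.435, 1.971, 0.011]
contact_force: [12.6, -2.8, -0.6]
grip_width: 0.0111
gripper_force: 40.9
```

>>> play_rows(targets="1 0 -0.001 0 0; 1 0 -0.002 0 0; 1 0 -0.003 0 0; 1 0 -0.003 0 0")

```text
clock: 5.62
tcp_pos: [0.6105, -0.0667, 0.0579]
orientation: [2.432, 1.969, 0.016]
contact_force: [17.4, -4.4, -1.9]
grip_width: 0.0114
gripper_force: 40.9
```

>>> play_rows(targets="1 0 0.003 0 0; 0.4 0 0.005 0 0; 0.4 0 0.006 0 0; 0.4 0 0.006 0 0; 0.4 0 0.006 -0.03 0; 0.4 0 0.006 -0.07 0; 0.4 0 0.006 -0.11 0; 0.4 0 0.006 -0.15 0")

```text
clock: 6.28
tcp_pos: [0.6068, -0.0665, 0.2059]
orientation: [-2.44, -1.974, 0.005]
contact_force: [1.4, 0.4, -0.0]
grip_width: 0.0256
gripper_force: 0.0
```

```bash
python3 -c "
from h import *
to((.55,-.062,.27),-11.9)"
```

```text
pos [ 0.6068 -0.0665  0.2059] yaw -12.05 j7 0.04 row [-0.0075 -0.0567 -0.0639] -0.0027
```

```bash
python3 -c "
from h import *
to((.500,-.0445,.25),-27.7)"
```

```text
pos [ 0.6068 -0.0665  0.2059] yaw -12.05 j7 0.04 row [-0.0008 -0.1092 -0.0437] 0.2731
```

>>> play_rows(targets="-1 0 -0.02 -0.035 0.1; -1 -0.001 -0.055 -0.044 0.2; -1 -0.001 -0.09 -0.044 0.273; -1 -0.001 -0.109 -0.044 0.273; -1 -0.001 -0.109 -0.044 0.273; -1 -0.001 -0.109 -0.044 0.273; -1 -0.001 -0.109 -0.044 0.273", squeeze=25)

```text
clock: 6.87
tcp_pos: [0.502, -0.0446, 0.2491]
orientation: [-2.687, -1.626, 0.0]
contact_force: [0.2, 0.3, 0.0]
grip_width: 0.0854
gripper_force: 0.0
```

```bash
python3 -c "
from h import *
i,im=snap('wrist','w2');to((.5,-.0445,.25),-27.7);print(r.get_obs()['moment'],r.get_obs()['contact_force'])
cv2.imwrite('pics/w2L.png',cv2.resize(im[:,:,::-1],(800,600),interpolation=cv2.INTER_CUBIC))"
```

```text
pos [ 0.5024 -0.0448  0.2491] yaw -27.65 j7 -0.36 row [-0.0008 -0.0023 -0.0009] 0.0008
[-0.08377747 -0.02210069 -0.01629248] [-0.02067995 -0.06277703  0.59675759]
```

View pics/w2L.png

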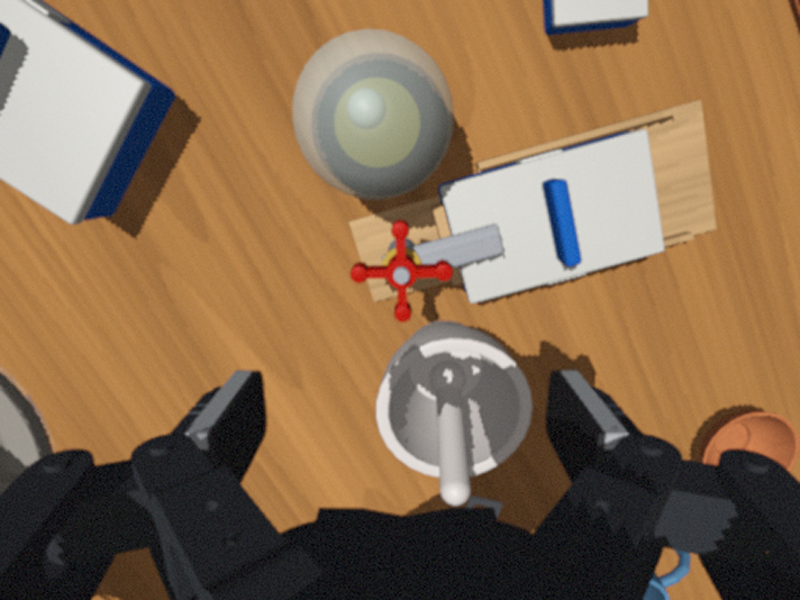

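The box sits home against the stop, with its end under the bar. Nut lobes are at (401,229),(359,272),(403,312),(444,271), and one pair lies along the gripper's closing axis.

Run:
```python
from h import *
I=pickle.load(open("pics/w2.pkl","rb"))
im=cv2.imread("pics/w2.png");h=cv2.cvtColor(im,cv2.COLOR_BGR2HSV)
m=((h[...,0]<6)|(h[...,0]>174))&(h[...,1]>180)&(h[...,2]>60);m[:135]=0;m[210:]=0;m[:,:215]=0;m[:,300:]=0
v,u=np.nonzero(m);print("mask ctr",u.mean()/.64,v.mean()/.64,u.min()/.64,u.max()/.64,v.min()/.64,v.max()/.64)
f=lambda u,v,z:onz(I,u*.64,v*.64,z)[:2]
N=np.array([f(*p,.089) for p in[(401,229),(359,272),(403,312),(444,271)]])
c=N.mean(0);print("nut",c,"r",np.linalg.norm(N-c,axis=1),"ang",np.degrees(np.arctan2(*(N-c).T[::-1])))
B=np.array([f(*p,.048) for p in[(440,187),(650,130),(664,252),(472,303)]]);print("box",B.mean(0),np.linalg.norm(B.mean(0)-c),[np.degrees(np.arctan2(*(b-a)[::-1])) for a,b in((B[0],B[1]),(B[3],B[2]))])
print("mortar rim",f(455,400,.095)-c,np.linalg.norm(f(455,406,.095)-c));print("knob",f(366,107,.135)-c,np.linalg.norm(f(366,107,.135)-c))
to((*c,.11),-27.7)
print("tcp proj z.08",proj(I,[0.5024,-0.0448,.08])/.64)
```

```text
mask ctr 401.7806469920544 270.48808172531216 351.5625 451.5625 220.3125 318.75
nut [ 0.49830464 -0.04399659] r [0.02778544 0.02796563 0.02778302 0.02761039] ang [  63.19948948  153.04020734 -116.06785588  -26.97158342]
box [ 0.61073972 -0.07014532] 0.11543571753850036 [np.float64(-12.355909143135982), np.float64(-12.103470715002599)]
mortar rim [-0.00916529 -0.09677398] 0.10157929728744476
knob [0.0291512  0.09353348] 0.09797094086907553
pos [ 0.5024 -0.0448  0.2491] yaw -27.65 j7 -0.36 row [-0.0011 -0.004   0.1391] 0.0008
tcp proj z.08 [[407.82633293 266.7800432 ]]
```

>>> play_rows(targets="-1 -0.001 -0.0037 0.02 -0.015; -1 -0.001 -0.0037 0.06 -0.015; -1 -0.001 -0.0037 0.10 -0.015; -1 -0.001 -0.0037 0.13 -0.015; -1 -0.001 -0.0037 0.15 -0.015; -1 -0.001 -0.0037 0.165 -0.015; -1 -0.001 -0.0037 0.17 -0.015; -1 -0.001 -0.0037 0.17 -0.015")

```text
clock: 7.58
tcp_pos: [0.4978, -0.0446, 0.0778]
orientation: [-2.676, -1.645, 0.005]
contact_force: [-0.2, 0.3, 0.4]
grip_width: 0.0852
gripper_force: 0.0
```

```bash
python3 -c "
from h import *
to((.4985,-.044,.061),-26.8);o=r.get_obs();print(o['contact_force'],o['moment'])"
```

```text
pos [ 0.4978 -0.0446  0.0778] yaw -26.84 j7 -0.14 row [0.0009 0.0004 0.0168] -0.0008
[-0.22543795  0.25822486  0.42359306] [ 0.00733752  0.04106048 -0.03325091]
```

>>> play_rows(targets="-1 0.0005 0 0.008 0; -1 0.0005 0 0.016 0; -1 0.0005 0 0.016 0; -1 0.0005 0 0.016 0")

```text
clock: 7.92
tcp_pos: [0.4985, -0.0435, 0.0633]
orientation: [-2.676, -1.646, -0.0]
contact_force: [0.8, 0.5, 0.6]
grip_width: 0.0857
gripper_force: 0.0
```

>>> play_rows(targets="-0.3 0 0 0 0; -0.3 0 0 0 0; -0.3 0 0 0 0; -0.3 0 0 0 0; -0.3 0 0 0 0")

```text
clock: 8.33
tcp_pos: [0.4988, -0.0435, 0.0641]
orientation: [2.676, 1.646, 0.002]
contact_force: [-1.9, 0.6, 6.0]
grip_width: 0.0667
gripper_force: 26.6
```

```bash
python3 -c "
from h import *
i,im=snap('wrist','w3');to((.4985,-.044,.061),-26.8);o=r.get_obs();print(o['contact_force'],o['moment'])
cv2.imwrite('pics/w3L.png',cv2.resize(im[:,:,::-1],(640,480)))"
```

```text
pos [ 0.4988 -0.0435  0.0641] yaw -26.82 j7 -0.12 row [-0.0006 -0.0001  0.0031] -0.0003
[-1.8965325  -0.44807894  5.77785326] [ 0.01384713  0.28282788 -0.03162032]
```

View pics/w3L.png

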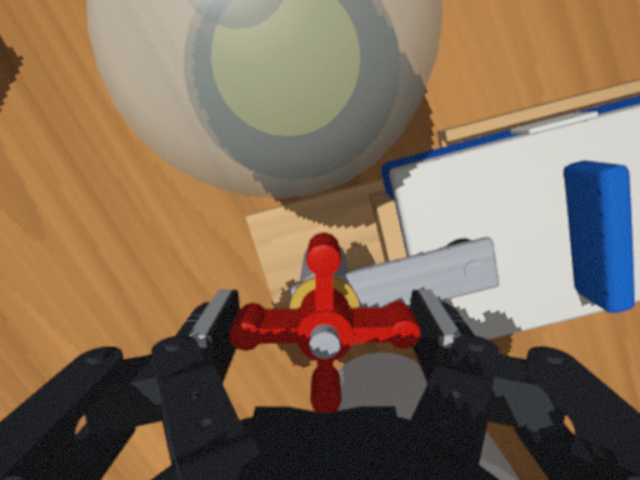

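>>> play_rows(targets="-0.3 0 0 -0.001 0.05; -0.3 0 0 -0.001 0.1; -0.3 0 0 -0.001 0.15; -0.3 0 0 -0.001 0.2; -0.3 0 0 -0.001 0.25")

```text
clock: 8.8
tcp_pos: [0.499, -0.0437, 0.0641]
orientation: [2.86, 1.296, 0.001]
contact_force: [3.5, -1.4, -10.5]
grip_width: 0.0665
gripper_force: 33.1
```

```bash
cat >> h.py <<'E'
def st():
    o=r.get_obs();M=R.from_rotvec(o["orientation"]).as_matrix()
    print(o["clock"],"pos",o["tcp_pos"].round(4),"yaw",np.degrees(np.arctan2(M[1,1],M[0,1])).round(2),"F",o["contact_force"].round(1),"M",o["moment"].round(3),"w",o["grip_width"].round(4),o["gripper_force"].round(1),"t7",o["tau"][6].round(3))
E
python3 -c "
from h import *
st()"
```

```text
Traceback (most recent call last):
  File "h.py", line 24, in st
    print(o["clock"],"pos",o["tcp_pos"].round(4),"yaw",np.degrees(np.arctan2(M[1,1],M[0,1])).round(2),"F",o["contact_force"].round(1),"M",o["moment"].round(3),"w",o["grip_width"].round(4),o["gripper_force"].round(1),"t7",o["tau"][6].round(3))
                                                                                                                                                                   ^^^^^^^^^^^^^^^^^^^^^
AttributeError: 'float' object has no attribute 'round'
```

```bash
sed -i 's/o\["grip_width"\].round(4),o\["gripper_force"\].round(1)/o["grip_width"],o["gripper_force"]/' h.py
python3 -c "
from h import *
st()"
```

```text
8.8 pos [ 0.499  -0.0437  0.0641] yaw -41.23 F [  3.5  -1.4 -10.5] M [-0.253 -0.815  0.161] w 0.06649993091227245 33.11649978160858 t7 0.442
```

>>> play_rows(targets="-0.3 0 0 0.001 0.05; -0.3 0 0 0.0015 0.1; -0.3 0 0 0.0015 0.15; -0.3 0 0 0.0015 0.2; -0.3 0 0 0.0015 0.26; -0.3 0 0 0.0015 0.27")

```text
clock: 9.3
tcp_pos: [0.4992, -0.0439, 0.0634]
orientation: [3.009, 0.899, 0.003]
contact_force: [-0.0, -1.5, 3.3]
grip_width: 0.0664
gripper_force: 34.2
```

```bash
python3 -c "
from h import *
st()"
```

```text
9.3 pos [ 0.4992 -0.0439  0.0634] yaw -56.72 F [-0.  -1.5  3.3] M [-0.258 -0.072  0.146] w 0.0664075325720999 34.20603275299072 t7 -0.54
```

>>> play_rows(targets="-0.8 0 0 0 -0.01; -0.8 0 0 0 -0.01; -0.8 0 0 0 -0.01; -0.8 0 0 -0.02 -0.01; -0.8 0 0 -0.05 -0.01; -0.8 0 0 -0.055 -0.13; -0.8 0 0 -0.055 -0.25; -0.8 0 0 -0.055 -0.37")

```text
clock: 9.97
tcp_pos: [0.4987, -0.0433, 0.1185]
orientation: [2.787, 1.45, 0.002]
contact_force: [0.4, 0.6, -0.1]
grip_width: 0.0767
gripper_force: 0.0
```

>>> play_rows(targets="-0.8 0 0 0 -0.124; -0.8 0 0 0 -0.248; -0.8 0 0 0 -0.372; -0.8 0 0 0 -0.496; -0.8 0 0 0 -0.62; -0.8 0 0 0 -0.744; -0.8 0 0 0 -0.868; -0.8 0 0 0 -0.992")

```text
clock: 10.63
tcp_pos: [0.4982, -0.0435, 0.1178]
orientation: [-1.761, -2.601, -0.0]
contact_force: [0.1, 0.0, -0.6]
grip_width: 0.077
gripper_force: 0.0
```

Run:
```python
from h import *
st();to((.499,-.0437,.0625),33.2)
I,im=snap('wrist','w4')
h=cv2.cvtColor(im,cv2.COLOR_RGB2HSV);m=((h[...,0]<6)|(h[...,0]>174))&(h[...,1]>180)&(h[...,2]>50)
cv2.imwrite('pics/w4L.png',cv2.resize(im[:,:,::-1],(640,480)))
```

```text
10.6333 pos [ 0.4982 -0.0435  0.1178] yaw 21.82 F [ 0.1  0.  -0.6] M [-0.057 -0.034 -0.013] w 0.07704730352718597 0.0 t7 -1.709
pos [ 0.4982 -0.0435  0.1178] yaw 21.82 j7 0.54 row [-0.0005  0.0007  0.0553] -0.1986
```

View pics/w4L.png

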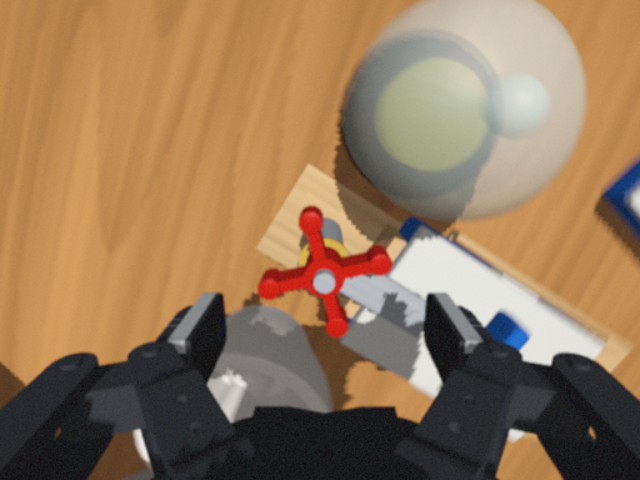

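Run:
```python
from h import *
I=pickle.load(open("pics/w4.pkl","rb"))
N=np.array([onz(I,u*.8,v*.8,.0875)[:2] for u,v in[(311,217),(271,284),(337,326),(378,261)]]);c=N.mean(0)
print(c,np.linalg.norm(N-c,axis=1),np.degrees(np.arctan2(*(N-c).T[::-1]))%90)
K_=onz(I,520*.8,103*.8,.137)[:2];print("knob",K_-c,np.linalg.norm(K_-c))
to((.499,-.0437,.061),33.5)
```

```text
[ 0.49655808 -0.04274158] [0.02872363 0.02680976 0.02939661 0.0266958 ] [34.25591903 34.00828679 34.48886357 35.4511676 ]
knob [0.02884922 0.09331872] 0.09767631044357353
pos [ 0.4982 -0.0436  0.1178] yaw 22.22 j7 0.55 row [-0.0004  0.0007  0.0568] -0.1969
```

>>> play_rows(targets="-0.8 -0.0004 0.0007 0 -0.12; -0.8 -0.0004 0.0007 0 -0.202; -0.8 -0.0004 0.0007 0.02 -0.202; -0.8 -0.0004 0.0007 0.045 -0.202; -0.8 -0.0004 0.0007 0.055 -0.202; -0.8 -0.0004 0.0007 0.055 -0.202; -0.8 -0.0004 0.0007 0.055 -0.202")

```text
clock: 11.27
tcp_pos: [0.4988, -0.0438, 0.0627]
orientation: [-1.5, -2.759, 0.001]
contact_force: [-0.0, 0.2, 0.5]
grip_width: 0.0768
gripper_force: 0.0
```

>>> play_rows(targets="-0.3 0 0 0 0; -0.3 0 0 0 0; -0.3 0 0 0 0; -0.3 0 0 0 0")

```text
clock: 11.6
tcp_pos: [0.4984, -0.0446, 0.0638]
orientation: [-1.5, -2.759, 0.001]
contact_force: [-4.9, -2.4, 5.9]
grip_width: 0.0668
gripper_force: 26.8
```

```bash
python3 -c "
from h import *
st()"
```

```text
11.6 pos [ 0.4984 -0.0446  0.0638] yaw 32.93 F [-4.9 -2.4  5.9] M [-0.652  1.171 -0.038] w 0.0668039899407203 26.820810735225677 t7 -0.017
```

>>> play_rows(targets="-0.3 0 0 0 0.06; -0.3 0 0 0 0.12; -0.3 0 0 0.0003 0.18; -0.3 0 0 0.0005 0.24; -0.3 0 0 0.0005 0.3")

```text
clock: 12.02
tcp_pos: [0.4983, -0.0446, 0.0634]
orientation: [-1.899, -2.502, 0.001]
contact_force: [-5.6, -2.4, 5.2]
grip_width: 0.0663
gripper_force: 27.3
```

```bash
python3 -c "
from h import *
st()"
```

```text
12.0167 pos [ 0.4983 -0.0446  0.0634] yaw 15.6 F [-5.6 -2.4  5.2] M [-0.654  1.198  0.128] w 0.06632314266797307 27.332949936389923 t7 0.61
```

>>> play_rows(targets="-0.3 0 -0.0015 0.0003 0.06; -0.3 0 -0.0015 0.0005 0.12; -0.3 0 -0.0015 0.0005 0.18; -0.3 0 -0.0015 0.0005 0.24; -0.3 0 -0.0015 0.0005 0.3")

```text
clock: 12.43
tcp_pos: [0.4982, -0.0445, 0.063]
orientation: [2.251, 2.19, 0.002]
contact_force: [-1.5, -2.6, 3.2]
grip_width: 0.0668
gripper_force: 27.1
```

```bash
python3 -c "
from h import *
st()"
```

```text
12.4333 pos [ 0.4982 -0.0445  0.063 ] yaw -1.56 F [-1.5 -2.6  3.2] M [-0.424  0.59   0.129] w 0.06681222870571922 27.146683037281036 t7 0.573
```

>>> play_rows(targets="-0.3 0 0 0.0003 0.06; -0.3 0 0 0.0005 0.12; -0.3 0 0 0.0005 0.18; -0.3 0 0 0.0005 0.24; -0.3 0 0 0.0005 0.3")

```text
clock: 12.85
tcp_pos: [0.4982, -0.0445, 0.0626]
orientation: [2.553, 1.83, 0.002]
contact_force: [-2.6, -1.5, 4.8]
grip_width: 0.0664
gripper_force: 27.3
```

```bash
python3 -c "
from h import *
st()"
```

```text
12.85 pos [ 0.4982 -0.0445  0.0626] yaw -18.75 F [-2.6 -1.5  4.8] M [-0.458  0.566  0.218] w 0.0663836731691339 27.302252054214478 t7 0.538
```

>>> play_rows(targets="-0.3 0 0 0 0; -0.3 0 0 0 0")

```text
clock: 13.02
tcp_pos: [0.4981, -0.0445, 0.0626]
orientation: [2.551, 1.832, 0.002]
contact_force: [-2.9, -2.2, 6.2]
grip_width: 0.0664
gripper_force: 27.5
```

```bash
python3 -c "
from h import *
st()
for _ in range(3): r.grab_frame('wrist');st()"
```

```text
13.0167 pos [ 0.4981 -0.0445  0.0626] yaw -18.64 F [-2.9 -2.2  6.2] M [-0.35   0.624 -0.12 ] w 0.0664264161218536 27.490817606449127 t7 0.019
13.0667 pos [ 0.4982 -0.0445  0.0626] yaw -18.63 F [-3.5 -1.7  6.2] M [-0.393  0.666 -0.121] w 0.06674585209592908 27.489038407802582 t7 0.089
13.1167 pos [ 0.4982 -0.0445  0.0626] yaw -18.63 F [-2.5 -1.8  5.4] M [-0.3    0.608 -0.086] w 0.06669182191801895 27.487780451774597 t7 0.104
13.1667 pos [ 0.4982 -0.0445  0.0626] yaw -18.63 F [-1.8 -2.7  5.5] M [-0.398  0.619 -0.086] w 0.06662427145632532 27.48720109462738 t7 0.106
```

>>> play_rows(targets="-0.3 0 0 0 0.02; -0.3 0 0 0 0.04")

```text
clock: 13.33
tcp_pos: [0.4982, -0.0445, 0.0626]
orientation: [2.588, 1.781, 0.002]
contact_force: [-3.4, -2.5, 5.4]
grip_width: 0.0667
gripper_force: 27.4
```

```bash
python3 -c "
from h import *
st()"
```

```text
13.3333 pos [ 0.4982 -0.0445  0.0626] yaw -20.94 F [-3.4 -2.5  5.4] M [-0.421  0.638  0.2  ] w 0.06666784555465581 27.37120807170868 t7 0.084
```

>>> play_rows(targets="-0.3 0 0 0 0.015; -0.3 0 0 0 0.03")

```text
clock: 13.5
tcp_pos: [0.4982, -0.0445, 0.0626]
orientation: [2.614, 1.742, 0.002]
contact_force: [-2.9, -1.8, 6.3]
grip_width: 0.0668
gripper_force: 27.4
```

```bash
python3 -c "
from h import *
st()"
```

```text
13.5 pos [ 0.4982 -0.0445  0.0626] yaw -22.65 F [-2.9 -1.8  6.3] M [-0.426  0.648  0.171] w 0.06676113915764151 27.39317089319229 t7 -0.023
```

>>> play_rows(targets="-0.3 0 0 0 0.015; -0.3 0 0 0 0.03")

```text
clock: 13.67
tcp_pos: [0.4982, -0.0445, 0.0625]
orientation: [2.64, 1.703, 0.002]
contact_force: [-3.1, -2.0, 5.7]
grip_width: 0.0669
gripper_force: 27.4
```

```bash
python3 -c "
from h import *
st()"
```

```text
13.6667 pos [ 0.4982 -0.0445  0.0625] yaw -24.36 F [-3.1 -2.   5.7] M [-0.414  0.601  0.233] w 0.06686793415456732 27.375327050685883 t7 -0.019
```

>>> play_rows(targets="-0.3 0 0 0 0.015; -0.3 0 0 0 0.03")

```text
clock: 13.83
tcp_pos: [0.4981, -0.0445, 0.0625]
orientation: [2.665, 1.663, 0.002]
contact_force: [-3.0, -2.0, 4.7]
grip_width: 0.0667
gripper_force: 27.3
```

```bash
python3 -c "
from h import *
st()"
```

```text
13.8333 pos [ 0.4981 -0.0445  0.0625] yaw -26.08 F [-3.  -2.   4.7] M [-0.406  0.569  0.196] w 0.06666613853748073 27.346293032169342 t7 -0.022
```

>>> play_rows(targets="-0.3 0 0 0 0.015; -0.3 0 0 0 0.03")

```text
clock: 14.0
tcp_pos: [0.4981, -0.0445, 0.0624]
orientation: [2.69, 1.623, 0.002]
contact_force: [-2.8, -1.9, 5.7]
grip_width: 0.0668
gripper_force: 27.3
```

```bash
python3 -c "
from h import *
st()"
```

```text
14.0 pos [ 0.4981 -0.0445  0.0624] yaw -27.8 F [-2.8 -1.9  5.7] M [-0.507  0.528  0.246] w 0.06678886519552021 27.342292070388794 t7 -0.028
```

```bash
cat >> h.py <<'E'
def mz(n=6):
    a=[]
    for _ in range(n): r.grab_frame('side');a.append(r.get_obs()["moment"][2])
    print("Mz",np.round(a,3),"mean",np.mean(a).round(3))
E
python3 -c "
from h import *
mz()"
```

```text
Mz [0.133 0.043 0.017 0.022 0.047 0.016] mean 0.046
```

>>> play_rows(targets="-0.3 0 0 0.0002 0.012; -0.3 0 0 0.0002 0.024; -0.3 0 0 0.0002 0.036; -0.3 0 0 0.0002 0.048")

```text
clock: 14.63
tcp_pos: [0.4982, -0.0445, 0.0624]
orientation: [2.728, 1.558, 0.002]
contact_force: [-4.6, -2.1, 7.7]
grip_width: 0.0667
gripper_force: 27.6
```

```bash
python3 -c "
from h import *
st();mz();st()"
```

```text
14.6333 pos [ 0.4982 -0.0445  0.0624] yaw -30.55 F [-4.6 -2.1  7.7] M [-0.461  0.701  0.183] w 0.06668320313056789 27.607482969760895 t7 -0.063
Mz [ 0.113  0.063 -0.024  0.021  0.082  0.021] mean 0.046
14.9333 pos [ 0.4981 -0.0445  0.0623] yaw -30.54 F [-3.5 -1.6  7.1] M [-0.493  0.723  0.021] w 0.06689487278687219 27.597203850746155 t7 -0.055
```

>>> play_rows(targets="-0.3 0 0 0 0.03; -0.3 0 0 0 0.06; -0.3 0 0 0 0.09")

```text
clock: 15.18
tcp_pos: [0.4981, -0.0445, 0.0622]
orientation: [2.796, 1.432, 0.002]
contact_force: [-3.4, -2.6, 6.1]
grip_width: 0.0665
gripper_force: 27.4
```

```bash
python3 -c "
from h import *
st()"
```

```text
15.1833 pos [ 0.4981 -0.0445  0.0622] yaw -35.74 F [-3.4 -2.6  6.1] M [-0.564  0.603  0.165] w 0.0665427000637934 27.43220329284668 t7 0.147
```

>>> play_rows(targets="-0.3 0 0 0 0.03; -0.3 0 0 0 0.06; -0.3 0 0 0 0.09")

```text
clock: 15.43
tcp_pos: [0.4981, -0.0445, 0.0622]
orientation: [2.857, 1.305, 0.002]
contact_force: [-3.9, -2.4, 5.0]
grip_width: 0.0672
gripper_force: 27.4
```

```bash
python3 -c "
from h import *
st()"
```

```text
15.4333 pos [ 0.4981 -0.0445  0.0622] yaw -40.9 F [-3.9 -2.4  5. ] M [-0.509  0.547  0.234] w 0.06715194079470721 27.358717024326324 t7 0.133
```

>>> play_rows(targets="-0.3 0 0 0 0.03; -0.3 0 0 0 0.06; -0.3 0 0 0 0.09; -0.3 0 0 0 0.12")

```text
clock: 15.77
tcp_pos: [0.4981, -0.0445, 0.062]
orientation: [2.93, 1.131, 0.002]
contact_force: [-3.0, -2.5, 5.7]
grip_width: 0.0662
gripper_force: 27.4
```

```bash
python3 -c "
from h import *
st()"
```

```text
15.7667 pos [ 0.4981 -0.0445  0.062 ] yaw -47.78 F [-3.  -2.5  5.7] M [-0.619  0.553  0.224] w 0.06620251593065857 27.363535165786743 t7 0.122
```

>>> play_rows(targets="-0.3 0 0 0 0.03; -0.3 0 0 0 0.06; -0.3 0 0 0 0.09; -0.3 0 0 0 0.12")

```text
clock: 16.1
tcp_pos: [0.498, -0.0445, 0.0619]
orientation: [2.993, 0.953, 0.001]
contact_force: [-3.5, -3.0, 5.4]
grip_width: 0.0666
gripper_force: 27.4
```

```bash
python3 -c "
from h import *
st();to((.4982,-.0445,.0625),-56)"
```

```text
16.1 pos [ 0.498  -0.0445  0.0619] yaw -54.66 F [-3.5 -3.   5.4] M [-0.654  0.574  0.307] w 0.06663856905731966 27.35582560300827 t7 0.111
pos [ 0.498  -0.0445  0.0619] yaw -54.66 j7 -0.43 row [ 0.0001  0.0001 -0.0006] 0.0233
```

```bash
cat > rd.py <<'E'
from h import *
o=r.get_obs();M=R.from_rotvec(o["orientation"]).as_matrix()
print(np.degrees(np.arctan2(M[1,1],M[0,1])).round(2),"Mz",o["moment"][2].round(3),"F",o["contact_force"].round(1))
E
python3 rd.py
```

```text
-54.66 Mz 0.307 F [-3.5 -3.   5.4]
```

>>> play_rows(targets="-0.3 0 0 0 -0.03; -0.3 0 0 -0.0005 -0.06; -0.3 0 0 -0.0005 -0.09; -0.3 0 0 -0.0005 -0.12; -0.3 0 0 -0.0005 -0.15; -0.3 0 0 -0.0005 -0.18; -0.3 0 0 -0.0005 -0.20; -0.3 0 0 -0.0005 -0.20")

```text
clock: 16.77
tcp_pos: [0.4981, -0.0445, 0.0621]
orientation: [2.881, 1.253, 0.001]
contact_force: [-2.9, -3.3, 6.9]
grip_width: 0.0666
gripper_force: 29.5
```

>>> play_rows(targets="-0.3 0 0 0 0.02; -0.3 0 0 0 0.04")

```text
clock: 16.93
tcp_pos: [0.498, -0.0445, 0.0621]
orientation: [2.906, 1.193, 0.001]
contact_force: [-2.7, -3.9, 5.9]
grip_width: 0.0666
gripper_force: 29.5
```

```bash
python3 rd.py
```

```text
-45.36 Mz 0.25 F [-2.7 -3.9  5.9]
```

>>> play_rows(targets="-0.3 0 0 0 0.02")

```text
clock: 17.02
tcp_pos: [0.4981, -0.0445, 0.0621]
orientation: [2.918, 1.164, 0.001]
contact_force: [-3.5, -3.2, 5.8]
grip_width: 0.0664
gripper_force: 29.5
```

```bash
python3 rd.py
```

```text
-46.5 Mz 0.258 F [-3.5 -3.2  5.8]
```

>>> play_rows(targets="-0.3 0 0 0 0.02")

```text
clock: 17.1
tcp_pos: [0.4981, -0.0445, 0.0621]
orientation: [2.929, 1.135, 0.001]
contact_force: [-3.3, -4.2, 5.7]
grip_width: 0.0668
gripper_force: 29.4
```

```bash
python3 rd.py
```

```text
-47.65 Mz 0.281 F [-3.3 -4.2  5.7]
```

>>> play_rows(targets="-0.3 0 0 0 0.02")

```text
clock: 17.18
tcp_pos: [0.498, -0.0445, 0.062]
orientation: [2.94, 1.105, 0.001]
contact_force: [-3.4, -2.6, 5.4]
grip_width: 0.0668
gripper_force: 29.4
```

```bash
python3 rd.py
```

```text
-48.79 Mz 0.257 F [-3.4 -2.6  5.4]
```

>>> play_rows(targets="-0.3 0 0 0 0.02")

```text
clock: 17.27
tcp_pos: [0.498, -0.0445, 0.062]
orientation: [2.951, 1.076, 0.001]
contact_force: [-3.3, -2.1, 5.6]
grip_width: 0.0666
gripper_force: 29.4
```

```bash
python3 rd.py
```

```text
-49.94 Mz 0.266 F [-3.3 -2.1  5.6]
```

>>> play_rows(targets="-0.3 0 0 0 0.02")

```text
clock: 17.35
tcp_pos: [0.498, -0.0445, 0.062]
orientation: [2.962, 1.046, 0.001]
contact_force: [-3.2, -3.4, 5.1]
grip_width: 0.0666
gripper_force: 29.4
```

```bash
python3 rd.py
```

```text
-51.08 Mz 0.242 F [-3.2 -3.4  5.1]
```

>>> play_rows(targets="-0.3 0 0 0 0.02")

```text
clock: 17.43
tcp_pos: [0.498, -0.0445, 0.062]
orientation: [2.972, 1.017, 0.001]
contact_force: [-2.6, -4.1, 4.6]
grip_width: 0.0663
gripper_force: 29.4
```

```bash
python3 rd.py
```

```text
-52.23 Mz 0.244 F [-2.6 -4.1  4.6]
```

>>> play_rows(targets="-0.3 0 0 0 0.02")

```text
clock: 17.52
tcp_pos: [0.498, -0.0445, 0.0619]
orientation: [2.982, 0.986, 0.001]
contact_force: [-3.0, -3.8, 6.0]
grip_width: 0.0667
gripper_force: 29.4
```

```bash
python3 rd.py
```

```text
-53.41 Mz 0.206 F [-3.  -3.8  6. ]
```

```bash
python3 rd.py
python3 - <<'E'
from h import *
snap('wrist','w5')
for n in("w3","w5"):
    h=cv2.cvtColor(cv2.imread(f"pics/{n}.png"),cv2.COLOR_BGR2HSV);m=(((h[...,0]<6)|(h[...,0]>174))&(h[...,1]>170)&(h[...,2]>70)).astype(np.uint8)
    m[:170]=0;m[345:]=0;m[:,:170]=0;m[:,350:]=0
    n_,lab,s,c=cv2.connectedComponentsWithStats(m);k=1+s[1:,4].argmax();v,u=np.nonzero(lab==k)
    def bnd(sel):return u[sel].mean().round(1),v[sel].mean().round(1)
    print(n,s[k],"top",bnd(v<v.min()+14),"left",bnd(u<u.min()+14),"right",bnd(u>u.max()-14),"bot",bnd(v>v.max()-14))
a,b=[cv2.imread(f"pics/{n}.png")[130:384,140:380] for n in("w3","w5")]
cv2.imwrite("pics/cmp.png",cv2.resize(np.hstack([a,b]),(800,423)))
E
```

```text
-53.41 Mz 0.206 F [-3.  -3.8  6. ]
w3 [ 184  187  153  143 6227] top (np.float64(258.4), np.float64(194.5)) left (np.float64(191.9), np.float64(263.8)) right (np.float64(327.8), np.float64(262.7)) bot (np.float64(260.2), np.float64(321.8))
w5 [ 185  184  151   98 5138] top (np.float64(258.4), np.float64(191.5)) left (np.float64(192.7), np.float64(261.4)) right (np.float64(327.2), np.float64(258.6)) bot (np.float64(250.2), np.float64(270.9))
```

View pics/cmp.png

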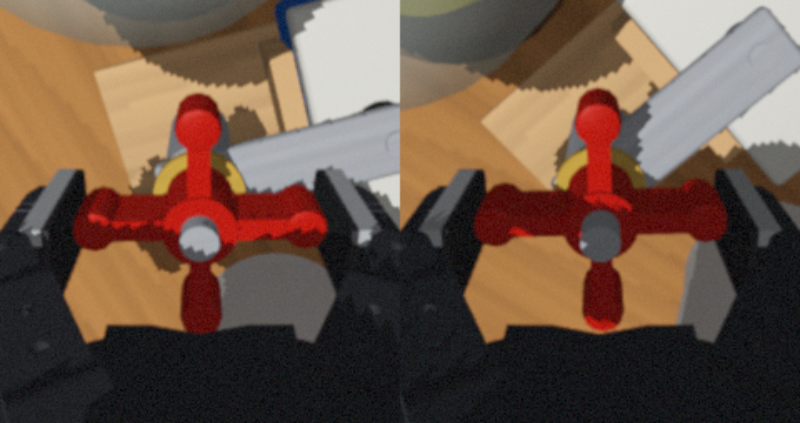

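>>> play_rows(targets="-0.3 0 0 0 0.02; -0.3 0 0 0 0.04")

```text
clock: 17.73
tcp_pos: [0.498, -0.0445, 0.0619]
orientation: [3.002, 0.926, 0.001]
contact_force: [-2.8, -3.8, 5.2]
grip_width: 0.0665
gripper_force: 29.4
```

```bash
python3 rd.py
```

```text
-55.7 Mz 0.279 F [-2.8 -3.8  5.2]
```

>>> play_rows(targets="-0.3 0 0 0 0.02")

```text
clock: 17.82
tcp_pos: [0.498, -0.0445, 0.0619]
orientation: [3.011, 0.895, 0.001]
contact_force: [-2.7, -3.4, 5.3]
grip_width: 0.0664
gripper_force: 29.4
```

```bash
python3 rd.py
```

```text
-56.88 Mz 0.26 F [-2.7 -3.4  5.3]
```

>>> play_rows(targets="-0.8 0 0 0 0; -0.8 0 0 0 -0.005; -0.8 0 0 0 -0.005; -0.8 0 0 -0.02 -0.005; -0.8 0 0 -0.045 -0.005; -0.8 0 0 -0.05 -0.125; -0.8 0 0 -0.05 -0.25; -0.8 0 0 -0.05 -0.374")

```text
clock: 18.48
tcp_pos: [0.4985, -0.0433, 0.1122]
orientation: [2.786, 1.451, 0.003]
contact_force: [-0.0, -0.8, -0.1]
grip_width: 0.0768
gripper_force: 0.0
```

```bash
python3 rd.py
```

```text
-34.98 Mz -0.017 F [-0.  -0.8 -0.1]
```

>>> play_rows(targets="-0.8 0 0 0 -0.124; -0.8 0 0 0 -0.248; -0.8 0 0 0 -0.372; -0.8 0 0 0 -0.496; -0.8 0 0 0 -0.62; -0.8 0 0 0 -0.744; -0.8 0 0 0 -0.868; -0.8 0 0 0 -0.992")

```text
clock: 19.15
tcp_pos: [0.4979, -0.0435, 0.1116]
orientation: [-1.761, -2.602, -0.001]
contact_force: [-0.3, -1.0, 0.0]
grip_width: 0.077
gripper_force: 0.0
```

>>> play_rows(targets="-0.8 0 0 0 -0.124; -0.8 0 0 0 -0.204; -0.8 0 0 0 -0.204")

```text
clock: 19.4
tcp_pos: [0.4979, -0.0437, 0.1117]
orientation: [-1.492, -2.765, -0.001]
contact_force: [-0.7, -0.1, -0.0]
grip_width: 0.0769
gripper_force: 0.0
```

```bash
python3 rd.py; python3 -c "
from h import *
to((.498,-.0445,.061),33.7)
mz(4)"
```

```text
33.3 Mz 0.015 F [-0.7 -0.1 -0. ]
pos [ 0.4979 -0.0437  0.1117] yaw 33.3 j7 0.76 row [-0.0008 -0.0004  0.0507] -0.0069
Mz [-0.041  0.035 -0.043 -0.005] mean -0.013
```

>>> play_rows(targets="-0.8 -0.0005 -0.0004 0.02 -0.007; -0.8 -0.0005 -0.0004 0.04 -0.007; -0.8 -0.0005 -0.0004 0.0485 -0.007; -0.8 -0.0005 -0.0004 0.0485 -0.007; -0.3 -0.0005 -0.0004 0.0485 -0.007; -0.3 -0.0005 -0.0004 0.0485 -0.007; -0.3 -0.0005 -0.0004 0.0485 -0.007; -0.3 -0.0005 -0.0004 0.0485 -0.007")

```text
clock: 20.27
tcp_pos: [0.4979, -0.0444, 0.0636]
orientation: [1.486, 2.767, 0.001]
contact_force: [-0.9, 0.9, -2.3]
grip_width: 0.0666
gripper_force: 29.4
```

```bash
python3 rd.py; python3 -c "
from h import *
mz(4)"
```

```text
33.52 Mz -0.005 F [-0.9  0.9 -2.3]
Mz [ 0.03  -0.008  0.015 -0.002] mean 0.009
```

>>> play_rows(targets="-0.3 0 0 0 -0.03; -0.3 0 0 0 -0.06; -0.3 0 0 0 -0.06; -0.3 0 0 0 -0.04; -0.3 0 0 0 -0.02; -0.3 0 0 0 0")

```text
clock: 20.97
tcp_pos: [0.4979, -0.0444, 0.0634]
orientation: [1.486, 2.768, 0.001]
contact_force: [-2.2, 2.3, 4.8]
grip_width: 0.0665
gripper_force: 29.9
```

```bash
python3 rd.py
```

```text
33.56 Mz 0.237 F [-2.2  2.3  4.8]
```

>>> play_rows(targets="-0.3 0 0 0 0.02")

```text
clock: 21.05
tcp_pos: [0.4979, -0.0444, 0.0634]
orientation: [1.513, 2.753, 0.001]
contact_force: [-2.7, 3.3, 4.2]
grip_width: 0.0667
gripper_force: 29.9
```

```bash
python3 rd.py
```

```text
32.41 Mz 0.26 F [-2.7  3.3  4.2]
```

>>> play_rows(targets="-0.3 0 0 0 0.02")

```text
clock: 21.13
tcp_pos: [0.4979, -0.0444, 0.0634]
orientation: [1.541, 2.738, 0.001]
contact_force: [-2.7, 3.2, 5.4]
grip_width: 0.0665
gripper_force: 29.9
```

```bash
python3 rd.py
```

```text
31.26 Mz 0.235 F [-2.7  3.2  5.4]
```

>>> play_rows(targets="-0.3 0 0 0 0.015")

```text
clock: 21.22
tcp_pos: [0.4979, -0.0444, 0.0634]
orientation: [1.562, 2.726, 0.001]
contact_force: [-1.8, 3.9, 6.1]
grip_width: 0.0666
gripper_force: 29.9
```

```bash
python3 rd.py
```

```text
30.38 Mz 0.268 F [-1.8  3.9  6.1]
```

>>> play_rows(targets="-0.3 0 0 0 0.015")

```text
clock: 21.3
tcp_pos: [0.4979, -0.0444, 0.0633]
orientation: [1.582, 2.714, 0.001]
contact_force: [-2.0, 3.1, 4.9]
grip_width: 0.0659
gripper_force: 29.9
```

```bash
python3 rd.py
```

```text
29.53 Mz 0.244 F [-2.   3.1  4.9]
```

>>> play_rows(targets="-0.3 0 0 0 0.015")

```text
clock: 21.38
tcp_pos: [0.4979, -0.0444, 0.0633]
orientation: [1.602, 2.702, 0.001]
contact_force: [-1.7, 2.8, 4.6]
grip_width: 0.0664
gripper_force: 29.9
```

```bash
python3 rd.py
```

```text
28.67 Mz 0.267 F [-1.7  2.8  4.6]
```

>>> play_rows(targets="-0.3 0 0 0 0.015; -0.3 0 0 0 0.03")

```text
clock: 21.55
tcp_pos: [0.4979, -0.0444, 0.0633]
orientation: [1.643, 2.678, 0.001]
contact_force: [-2.2, 3.6, 4.7]
grip_width: 0.0665
gripper_force: 29.9
```

```bash
python3 rd.py
```

```text
26.93 Mz 0.278 F [-2.2  3.6  4.7]
```

>>> play_rows(targets="-0.3 0 0 0 0.015")

```text
clock: 21.63
tcp_pos: [0.4979, -0.0444, 0.0633]
orientation: [1.663, 2.665, 0.001]
contact_force: [-1.8, 3.5, 5.2]
grip_width: 0.0666
gripper_force: 29.9
```

```bash
python3 rd.py
```

```text
26.07 Mz 0.246 F [-1.8  3.5  5.2]
```

>>> play_rows(targets="-0.3 0 0 0 0.015")

```text
clock: 21.72
tcp_pos: [0.4979, -0.0444, 0.0633]
orientation: [1.683, 2.652, 0.001]
contact_force: [-1.6, 3.9, 4.7]
grip_width: 0.0666
gripper_force: 29.9
```

```bash
python3 rd.py
```

```text
25.19 Mz 0.293 F [-1.6  3.9  4.7]
```

>>> play_rows(targets="-0.3 0 0 0 0.015")

```text
clock: 21.8
tcp_pos: [0.4979, -0.0444, 0.0632]
orientation: [1.703, 2.64, 0.001]
contact_force: [-1.8, 4.3, 5.4]
grip_width: 0.0665
gripper_force: 29.9
```

```bash
python3 rd.py
```

```text
24.33 Mz 0.252 F [-1.8  4.3  5.4]
```

>>> play_rows(targets="-0.8 0 0 0 0; -0.8 0 0 0 0; -0.8 0 0 0 0; -0.8 0 0 -0.02 0; -0.8 0 0 -0.055 0; -0.8 0 0 -0.09 0; -0.8 0 0 -0.13 0; -0.8 0 0 -0.17 0")

```text
clock: 22.47
tcp_pos: [0.4971, -0.0456, 0.2345]
orientation: [-1.704, -2.639, 0.002]
contact_force: [1.6, 0.2, 0.9]
grip_width: 0.0769
gripper_force: 0.0
```

>>> play_rows(targets="-0.8 0 0 -0.03 0; -0.8 0 0 -0.03 0; -0.8 0 0 -0.03 0")

```text
clock: 22.72
tcp_pos: [0.4988, -0.0451, 0.2646]
orientation: [1.702, 2.637, 0.005]
contact_force: [-0.4, -0.6, -0.4]
grip_width: 0.0772
gripper_force: 0.0
```

```bash
python3 rd.py; python3 -c "
from h import *
i,im=snap('wrist','w6')
cv2.imwrite('pics/w6L.png',cv2.resize(im[:,:,::-1],(800,600),interpolation=cv2.INTER_CUBIC))"
```

```text
24.32 Mz -0.019 F [-0.4 -0.6 -0.4]
```

View pics/w6L.png

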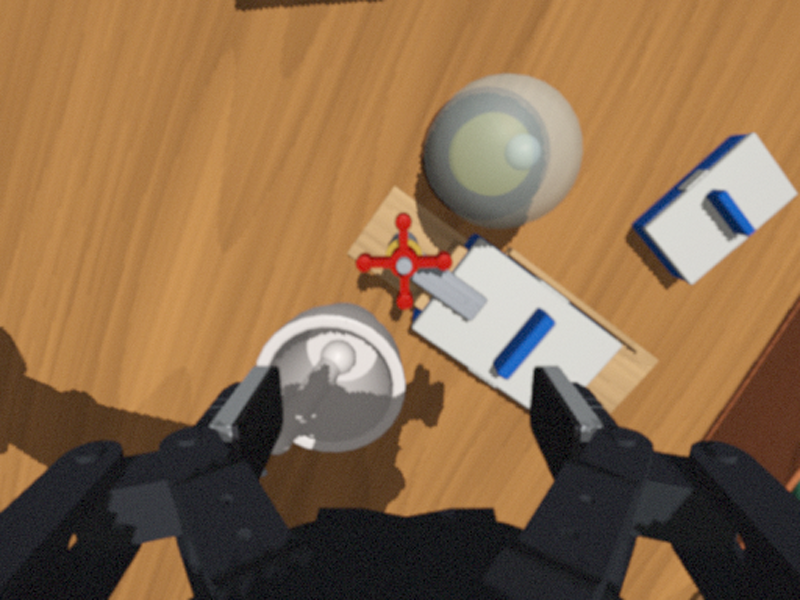

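The nut (404,263) stayed where I left it. The box is home under the bar, the lid is intact, and the cloche and mortar haven't moved. One last check of the ridge distance, then hand in.

```bash
python3 -c "
from h import *
I=pickle.load(open('pics/w6.pkl','rb'));f=lambda u,v,z:onz(I,u*.64,v*.64,z)[:2]
c=np.mean([f(*p,.086) for p in[(404,221),(364,263),(404,301),(444,262)]],0)
d=np.mean([f(543,318,.074),f(503,370,.074)],0)-c;print(c,np.linalg.norm(d),np.degrees(np.arctan2(*d[::-1])))
print(np.linalg.norm(d)<.12)
if np.linalg.norm(d)<.12: print(r.hand_in())"
```

```text
[ 0.49655504 -0.04385737] 0.11099540797544881 -11.97454570253285
True
the job is handed in; nothing more can be done
None
```

The job is handed in at about 23 s: the bento box is home against the stop, and the nut is tightened about 2.25 rad clockwise to roughly 0.27–0.28 N m by the wrist's noisy moment reading. The last picture showed the lid intact, the cloche and mortar in place, and the hand clear of everything.

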